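# Press a medal capsule shut on the arbor press

## Robot

A 6-joint arm with a two-finger parallel gripper is mounted at the origin on the work surface. World frame = base frame: x ahead of the robot, y to its left, z up, the work surface at z = 0. Lengths are in m, angles in rad, forces in N, time in s.
With the tool pointing down it reaches from about 0.35 to 1 m from the base axis. Payload 7.1 kg.
Tool frame: the origin (TCP) lies on the mounting face of the last link; the fingertips stand 173 mm ahead of it and the grasp point (between the pads) lies 155 mm ahead of it; z points along the fingers, y is the line along which they close (so a half turn about z gives the same grasp; the last joint's range is limited). The gripper opens to 85 mm and grips with 20 to 120 N. Pads are 22 mm wide; open, the fingers measure 114 mm over their backs; the gripper's body (76 mm by 85 mm) begins 54 mm behind the grasp point. The pads swing forward as they close: fully open they stand 13 mm farther back than shut.
Start: joints at [-1.339, 0.423, 1.63, -0, 1.089, -0.019], TCP at [0.155, -0.605, 0.405] pointing down, gripper open.
Joint ranges: [-3, 3], [-0.9, 2.11], [0.09, 2.58], [-1.31, 4.45], [0.11, 2.69], [-2.54, 2.54]. Speed limits (rad/s): [2.39, 2.39, 3.01, 3.14, 3.14, 3.14].

## Interface

Orientations are given as a unit quaternion [w, x, y, z].
In Python, from workcell import * gives the robot as it stands. The module is installed in compiled form; this text tells all that it offers.
- The arm moves only by the tool arm_command, never from a script. Its argument "moves" is a list of rows, each a list of 7 numbers: the shift along the tool's x, y, z in m, then the turn, a rotation vector about the tool's x, y, z in rad, then the closure, from 0 (fully open) to 1 (shut). In form: [[tx, ty, tz, ax, ay, az, claw], ...]. A call has 1 to 10 rows; each row is the pose to reach, as a shift and turn from the pose commanded when the call began, along the tool's axes at that moment; what a row does not reach only later rows make up. A row lasts 1/10 s, in which the tool goes at most 50 mm and 8.59 degrees, less where a joint would pass 70% of its speed; a pose out of reach is approached as far as the arm can. A call with a gripper value outside its range is refused whole. The fingers move at their own pace and stop on an object; "squeeze" is the grip in N (left out, the last holds). Time passes only in rows, so rows that repeat a pose let the fingers close. It gives the time, the measured TCP pose, the force, the opening and the grip force at its end, in the units of the state.
- observe(): the state, without advancing time (a new reading comes with each control period).
- capture(name): name is "side" or "top" or "wrist"; returns the picture (480x640x3 uint8, red, green, blue); there is no depth.
- camera_model(name): a dict with "K" (3x3 intrinsics, pixels), "rvec" (rotation vector, rad) and "tvec" (3), from world to camera coordinates, as OpenCV has them. Camera axes: x right, y down, z forward; pixel columns grow to the right and rows downward; lengths in m; the calibration is good to about 2 mm. A picture is of the moment at which its call begins: read the wrist's pose just before it. camera_model takes no time and is no camera call; for the wrist camera it gives the pose at the moment of the call.
- finish_job(): hands the job in; it is judged then, once.
The state is a dict: "time": time; "joints": joint angles; "joint_vel": joint speeds; "effort": joint torques, N m; "eef_pos": TCP position; "tool_rot": TCP orientation; "wrist_force": force on the tool from outside, world axes, zero at the start; "torque": the same for the moment, N m; "width": finger opening in m; "grasp_force": force on a finger pad.
Only numpy, scipy, OpenCV 4.12 (cv2) and the standard library are available. Lean on these libraries where they do the work, as an engineer would, in place of code of your own. Each camera call takes 0.05 s, during which the arm holds its last target. There are 200 camera calls.

## Task

Close the medal capsule that waits in the arbor press: with a fingertip, and without gripping anything, push the press's handle down until the capsule's lid is fully home, then let the handle ride back up under your finger to its rest, not fly up. Shut the lid only with the press, leave the capsule in its nest, and leave the things around the press where they are.

Things in the scene. Friction and masses are not known exactly. Their poses are not given: they have to be found in the camera images.
- press: Small blue-grey cast-iron arbor press, bolted down. Base 200 x 115 mm, C-shaped frame 210 mm high, head 58 mm wide. Origin: middle of the base's underside, on the bench; z up; its open front looks along its own -x. Ram axis at x = -30 mm, y = 0; head's front face at x = -65 mm. The steel ram has a white pad 44 mm across; its top is 255 mm above the bench.
- handle_pivot (a point): Point on the axis of the handle's hub, in the plane in which the handle swings: 58 mm to the press's own -y side of its middle plane, x = -6 mm, 180 mm above the bench. The axis runs along the press's own y.
- handle_knob (a point): Centre of the black ball knob (28 mm) at the handle's end, 200 mm from handle_pivot. The handle is a straight round steel bar 12 mm thick, hub to knob, in front of the press. Pushed straight down 120 mm in front of the hub it takes 2 to 4 N at first, about 7 N while the lid goes in, then meets the stop.
- handle (a joint): Angle of the handle, rad. 0 at rest: the bar rises 45 degrees from the hub towards the press's front. It grows as the bar is pushed down: 0.785 is level, 1.05 (15 degrees below level) the depth stop. A spring lifts it back to 0; let go when down, it flies up (free, over 3 rad/s). Each rad lowers the ram 16 mm: the pad meets the lid at about 0.75, the lid is home at about 1.0.
- capsule: Lower half of the round medal capsule: dark cup 50 mm across, 5 mm high, with a brass medal in it; loose in a white nylon nest (recess 4 mm deep) on the press's anvil, right under the ram. Origin: middle of its underside, 55 mm above the bench; z up.
- lid (a joint): How far the clear lid (49 mm across, 5 mm thick) has been pushed on to the capsule, m: 0 to 0.001 at the start (standing 4 mm proud), 0.004 fully home. It goes on stiffly (14 N) and stays where it is left.
- done_capsule: A finished, closed capsule with a silver medal, 50 mm across, 10 mm high, lying on the bench; to be left alone. Origin: middle of its underside.
- brass_cup: Stepped brass turning, 48 mm across, 18 mm high, standing on the bench; to be left alone. Origin: middle of its underside.
- bottle: Amber bottle with black cap, 38 mm across, 85 mm high, standing on the bench; to be left alone. Origin: middle of its underside.
- tin: Open sheet-metal tin of coins, 130 x 190 x 38 mm, standing on the bench; to be left alone. Origin: middle of its underside.

How it is judged:
On the way, in this order (a step that is already met when the one before it is completed fails the run):
1. the handle is pushed down by the fingers and the lid is fully home (value of joint lid above 0.0035 m and value of joint handle above 0.85 rad and contact force between the fingers and handle above 0.5 N), for 0.1 s.
2. the handle is back up at its rest (value of joint handle below 0.06 rad), for 0.2 s.
At the end, for the whole second after the job is handed in: The capsule lies in its nest (moved less than 5 mm, level) with its lid home to within 0.6 mm, the handle is back at its upper rest (within 0.06 rad), and the other things stand within 10 mm of where they were (value of joint lid above 0.0034 m and value of joint handle below 0.06 rad and distance of capsule from where it was at the start of the episode below 0.005 m and angle between capsule's own z axis and vertical below 0.1 rad and distance of each of done_capsule, brass_cup, bottle, tin from where it was at the start of the episode below 0.01 m and linear speed of capsule below 0.01 m/s); the robot touches nothing.
It fails at once if the handle or its knob is taken between the fingers instead of pushed (x of the grasp point in the frame of handle between 0.03 and 0.215 m and y of the grasp point in the frame of handle between -0.01 and 0.01 m and z of the grasp point in the frame of handle between -0.014 and 0.014 m).
It fails at once if the handle flies up (faster than 3 rad/s) (velocity of joint handle below -3 rad/s).
It fails at once if the robot touches the capsule or its lid (contact force between any of the fingers, the arm and capsule above 0.3 N).
It fails at once if the capsule is lifted or shifted out of its nest (distance of capsule from where it was at the start of the episode above 0.006 m).
It fails at once if a thing beside the press is lifted, carried or knocked (distance of any of done_capsule, brass_cup, bottle, tin from where it was at the start of the episode above 0.015 m).
It also fails if it takes over 40 s, if anything falls off the work surface, if the arm or the gripper's body presses on something with over 40 N, if the wrist force passes 120 N, or if a joint passes its speed limit or range.

## Working session

There is one attempt and no reset: what is moved stays moved. The work goes in short steps, Python scripts to look and compute and a tool call to move; the robot and the scene stay as the last step left them, time stands still between calls to the robot, and variables do not carry over. Pictures are saved under pics/ and viewed, at most 10 in all, crops included, and the job is handed in when it is done.

Besides the shell and the picture viewer there is one more tool, called after "Call:" by a JSON object that holds its "op" and its "data", one argument or row to a line. arm_command: Moves the arm, as the interface text tells. Its arguments: {"type":"object","properties":{"moves":{"type":"array"},"squeeze":{"type":"number"}},"required":["moves"]}

```bash
mkdir -p pics; python3 - <<'E'
from workcell import *
import cv2,numpy as np
s=observe();print({k:np.round(v,3) for k,v in s.items()})
for n in("side","top"):
    im=capture(n);cv2.imwrite(f"pics/{n}0.png",im[:,:,::-1])
    m=camera_model(n);print(n,np.round(m["K"],1).tolist(),np.round(m["rvec"],4),np.round(m["tvec"],4))
E
```

```text
{'time': np.float64(0.0), 'joints': array([-1.339,  0.424,  1.631,  0.   ,  1.089, -0.019]), 'joint_vel': array([-0.001,  0.   , -0.001, -0.001, -0.001,  0.002]), 'effort': array([-4.0000e-03, -5.5740e+01, -2.8174e+01, -0.0000e+00,  7.0000e-03,
        0.0000e+00]), 'eef_pos': array([ 0.155, -0.605,  0.404]), 'tool_rot': array([-0.001,  0.992,  0.125, -0.   ]), 'wrist_force': array([ 0.033, -0.046, -0.536]), 'torque': array([-0.   ,  0.004,  0.038]), 'grasp_force': np.float64(0.0), 'width': np.float64(0.085)}
side [[558.1, 0.0, 319.8], [0.0, 558.1, 237.5], [0.0, 0.0, 1.0]] [ 2.0765 -0.3707  0.1853] [-0.5154  0.3076  1.1564]
top [[520.6, 0.0, 315.8], [0.0, 520.6, 242.2], [0.0, 0.0, 1.0]] [ 2.1093 -2.1538  0.2066] [0.0343 0.6007 1.3026]
```

View pics/side0.png

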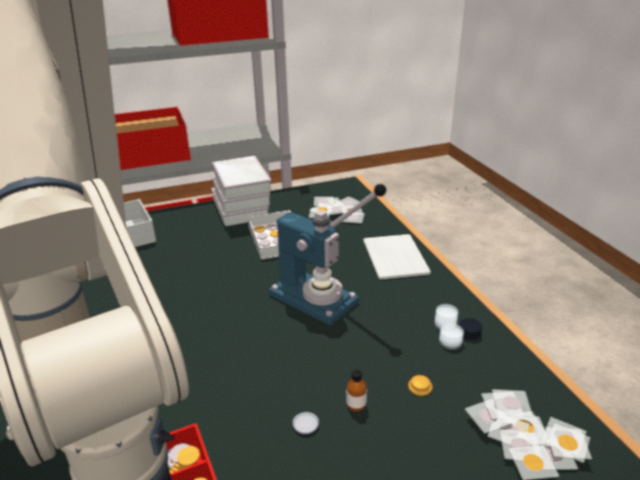

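View pics/top0.png

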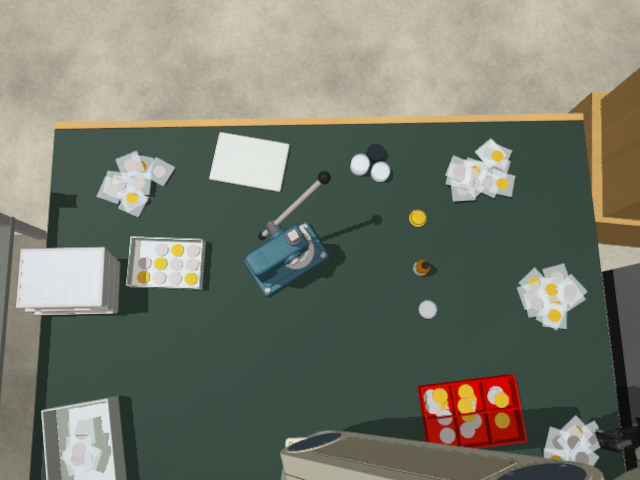

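The side view shows the press with the handle knob at about (380,190). In the top view the knob is at (324,178) and the hub near (268,232), and the bar points up and to the right. The bottle, brass cup and done capsule are well away from the handle. Next I triangulate the knob and bar.

```bash
cat > h.py <<'E'
import cv2,numpy as np
from workcell import *
def cam(n):
    m=camera_model(n);R=cv2.Rodrigues(np.array(m["rvec"],float))[0];return np.array(m["K"]),R,np.array(m["tvec"]).ravel()
def P(n):
    K,R,t=cam(n);return K@np.c_[R,t]
def tri(a,b,na="top",nb="side"):
    X=cv2.triangulatePoints(P(na),P(nb),np.array(a,float),np.array(b,float)).ravel();return X[:3]/X[3]
def proj(n,X):
    x=P(n)@np.r_[X,1];return x[:2]/x[2]
def onplane(n,uv,z):
    K,R,t=cam(n);c=-R.T@t;d=R.T@np.linalg.solve(K,np.r_[uv,1]);return c+d*(z-c[2])/d[2]
E
python3 - <<'E'
from h import *
k={};ln={}
for n,g in(("top",(324,178)),("side",(380,190))):
    im=cv2.imread(f"pics/{n}0.png");x,y=g
    m=np.zeros(im.shape[:2],np.uint8);m[y-11:y+12,x-11:x+12]=(im[y-11:y+12,x-11:x+12].max(2)<50)
    c,l,st,ce=cv2.connectedComponentsWithStats(m);i=1+np.argmax(st[1:,4]);k[n]=ce[i];print(n,ce[i],st[i])
Xk=tri(k["top"],k["side"]);print("knob",Xk,[proj(n,Xk)-k[n] for n in k])
# bar: grey pixels near guessed segment
for n,a in(("top",(276,224)),("side",(336,219))):
    im=cv2.imread(f"pics/{n}0.png").astype(int);b=k[n];a=np.array(a,float);d=(b-a)/np.linalg.norm(b-a);nn=np.array([-d[1],d[0]]);pts=[]
    L=np.linalg.norm(b-a)
    for s in np.arange(12,L-9,1):
        o=np.arange(-8,8.1,.5);q=a+s*d+o[:,None]*nn
        v=cv2.remap(im.astype(np.float32),q[:,0].astype(np.float32)[None],q[:,1].astype(np.float32)[None],1)[0]
        w=(np.ptp(v,axis=1)<30)&(v.mean(1)>85)&(v.mean(1)<225)
        if 3<=w.sum()<=18: pts.append(q[w].mean(0))
    pts=np.array(pts);vx,vy,x0,y0=cv2.fitLine(pts.astype(np.float32),cv2.DIST_HUBER,0,.01,.01).ravel()
    ln[n]=np.array([vy,-vx,vx*y0-vy*x0]);print(n,len(pts),"line dist of knob",ln[n]@np.r_[b,1],"dir",vx,vy)
pl=[P(n).T@ln[n] for n in ln]
d=np.cross(pl[0][:3],pl[1][:3]);d/=np.linalg.norm(d);d*=np.sign(d[2]);print("bar dir",d,"elev",np.degrees(np.arcsin(d[2])))
f=d[:2]/np.linalg.norm(d[:2]);yaw=np.arctan2(-f[1],-f[0]);print("yaw",np.degrees(yaw))
R=cv2.Rodrigues(np.array([0,0,yaw]))[0]
o=Xk-R@np.array([-.1474,-.058,.3214]);print("press origin",o)
# cross-check: base blue mask
im=cv2.imread("pics/top0.png");h=cv2.cvtColor(im,cv2.COLOR_BGR2HSV)
m=cv2.inRange(h,(95,90,50),(112,255,255));m[:, :200]=0;m[:,360:]=0;m[:200]=0;m[310:]=0
c=max(cv2.findContours(m,0,2)[0],key=cv2.contourArea);print("blue",cv2.boundingRect(c))
print("base corners pred",[proj("top",o+R@np.array([sx*.1,sy*.0575,0.01])).round(0).tolist() for sx in(-1,1) for sy in(-1,1)])
print("pivot",o+R@np.array([-.006,-.058,.18]))
for n in k:
    J=cv2.imread(f"pics/{n}0.png")
    for p in [[sx*.1,sy*.0575,z] for sx in(-1,1) for sy in(-1,1) for z in (0.0,)]+[[-.006,-.058,.18],[-.03,0,.255],[-.1474,-.058,.3214]]:
        u=proj(n,o+R@np.array(p));cv2.circle(J,tuple(int(round(v)) for v in u),1,(0,0,255),-1)
    x,y=(220,150) if n=="top" else (250,160)
    cv2.imwrite(f"pics/{n}1.png",cv2.resize(J[y:y+170,x:x+170],None,fx=3.5,fy=3.5,interpolation=2))
cv2.imwrite("pics/ov.png",cv2.resize(np.hstack([cv2.imread("pics/top1.png"),cv2.imread("pics/side1.png")]),(800,400)))
E
```

```text
top [324.02631579 177.30701754] [318 172  13  12 114]
side [379.75       189.97222222] [376 186   9   9  72]
knob [0.69182951 0.0050038  0.32284865] [array([-0.07017552,  0.25125083]), array([ 0.21694892, -0.0665329 ])]
top 46 line dist of knob -0.531172500890591 dir 0.725627 -0.6880883
side 15 line dist of knob -0.7918477356433868 dir 0.8058198 -0.59216076
bar dir [ 0.37049144 -0.60474084  0.70499973] elev 44.82952190337792
yaw 121.49350939170127
press origin [0.5653709  0.10039237 0.00144865]
blue (244, 222, 85, 74)
base corners pred [[306.0, 222.0], [330.0, 257.0], [243.0, 261.0], [266.0, 297.0]]
pivot [0.61796187 0.12557549 0.18144865]
```

View pics/ov.png

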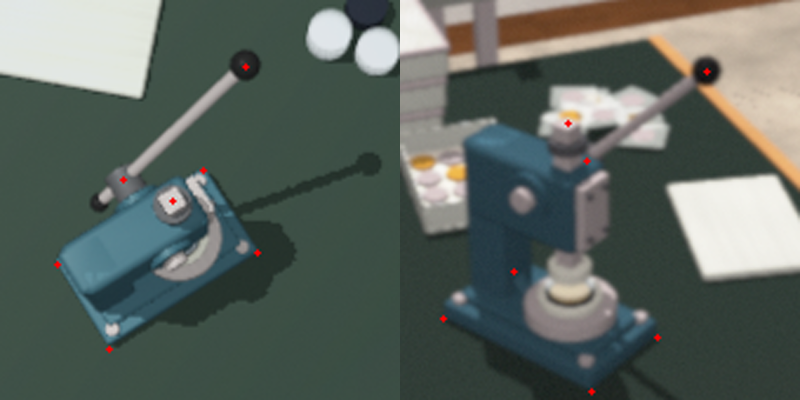

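The overlay matches: the projected base corners, pivot, ram top and knob all land on their features, the bar's elevation is 44.8°, and the knob height is 0.323 m (expected 0.321). That gives pivot ≈ (0.618, 0.126, 0.181) and handle direction f = (0.522, -0.853). I close the fingers and go above the bar.

Call:
{"op": "arm_command", "data": {
  "moves": [
    [0.02, -0.01, -0.05, 0, 0, 0, 1],
    [0.05, -0.03, -0.09, 0, 0, 0, 1],
    [0.08, -0.06, -0.12, 0, 0, 0, 1],
    [0.11, -0.09, -0.14, 0, 0, 0, 1],
    [0.14, -0.12, -0.156, 0, 0, 0, 1],
    [0.18, -0.15, -0.156, 0, 0, 0, 1],
    [0.22, -0.18, -0.156, 0, 0, 0, 1],
    [0.26, -0.21, -0.156, 0, 0, 0, 1],
    [0.3, -0.24, -0.156, 0, 0, 0, 1],
    [0.34, -0.265, -0.156, 0, 0, 0, 1]
  ],
  "squeeze": 40
}}

```text
time: 1.1
eef_pos: [0.4193, -0.2623, 0.5607]
tool_rot: [-0.0, 0.992, 0.125, -0.0]
wrist_force: [-0.3, -0.6, 0.8]
width: 0.0
grasp_force: 0.0
```

Call:
{"op": "arm_command", "data": {
  "moves": [
    [0.04, -0.03, 0, 0, 0, -0.1, 1],
    [0.08, -0.06, 0, 0, 0, -0.2, 1],
    [0.12, -0.09, 0, 0, 0, -0.298, 1],
    [0.16, -0.12, 0, 0, 0, -0.298, 1],
    [0.2, -0.15, 0, 0, 0, -0.298, 1],
    [0.24, -0.18, 0, 0, 0, -0.298, 1],
    [0.28, -0.21, 0, 0, 0, -0.298, 1],
    [0.31, -0.238, 0, 0, 0, -0.298, 1],
    [0.315, -0.243, 0, 0, 0, -0.298, 1],
    [0.315, -0.243, 0, 0, 0, -0.298, 1]
  ]
}}

```text
time: 2.1
eef_pos: [0.6639, 0.0505, 0.5596]
tool_rot: [-0.0, 0.962, 0.272, -0.001]
wrist_force: [-0.9, -0.7, 0.7]
width: -0.0003
grasp_force: 0.0
```

```bash
python3 - <<'E'
from h import *
from scipy.spatial.transform import Rotation as Ro
s=observe();print(np.round(s["eef_pos"],4),np.round(s["joints"],2),np.round(s["wrist_force"],2))
R=Ro.from_quat(np.roll(s["tool_rot"],-1)).as_matrix();print(R.round(3))
f=np.array([.5224,-.8527,0]);p=np.array([.618,.1256,.1814])
g=np.array(s["eef_pos"])+R[:,2]*.173;print("tip rel pivot: f,lat,z",(g-p)@f,(g-p)@np.array([.8527,.5224,0]),(g-p)[2])
A=cv2.resize(capture("top")[120:340,200:440],None,fx=1.8,fy=1.8);B=cv2.resize(capture("side")[60:350,150:480],(400,396))
A=cv2.resize(A,(400,396));cv2.imwrite("pics/a2.png",np.hstack([A,B])[:,:,::-1])
E
```

```text
[0.6639 0.0505 0.5596] [ 0.06  0.36  1.37 -0.    1.42  1.08] [-0.9  -0.73  0.71]
[[ 0.852  0.524 -0.002]
 [ 0.524 -0.852 -0.   ]
 [-0.002 -0.001 -1.   ]]
tip rel pivot: f,lat,z 0.08793625836134769 -0.0004007716217533752 0.20517801239378264
```

View pics/a2.png

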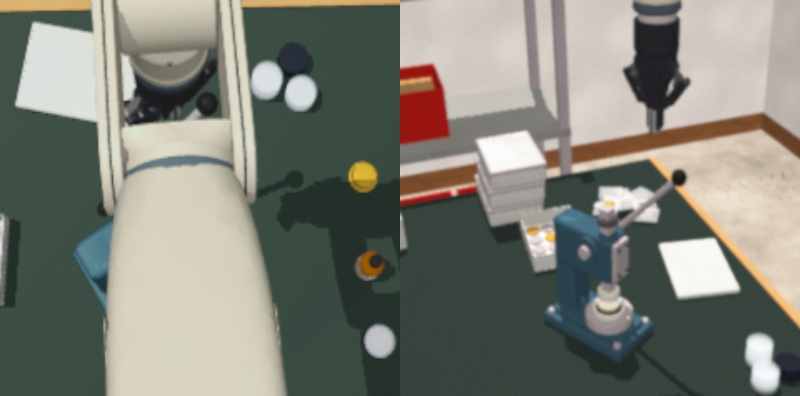

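The gripper is above the bar, but its linkage bulges along the bar towards the knob. I turn it 90° so the fingers straddle crosswise and clear the knob, still shut and pushing.

Call:
{"op": "arm_command", "data": {
  "moves": [
    [0, 0, 0, 0, 0, -0.149, 1],
    [0, 0, 0, 0, 0, -0.298, 1],
    [0, 0, 0, 0, 0, -0.447, 1],
    [0, 0, 0, 0, 0, -0.596, 1],
    [0, 0, 0, 0, 0, -0.745, 1],
    [0, 0, 0, 0, 0, -0.894, 1],
    [0, 0, 0, 0, 0, -1.043, 1],
    [0, 0, 0, 0, 0, -1.192, 1],
    [0, 0, 0, 0, 0, -1.341, 1],
    [0, 0, 0, 0, 0, -1.49, 1]
  ]
}}

```text
time: 3.2
eef_pos: [0.6627, 0.0473, 0.5612]
tool_rot: [0.0, 0.522, 0.853, -0.0]
wrist_force: [-0.3, 0.1, -0.8]
width: 0.0002
grasp_force: 0.0
```

Call:
{"op": "arm_command", "data": {
  "moves": [
    [0, 0, 0.01, 0, 0, -0.081, 1],
    [0, 0, 0.03, 0, 0, -0.081, 1],
    [0, 0, 0.05, 0, 0, -0.081, 1],
    [0, 0, 0.065, 0, 0, -0.081, 1],
    [0, 0, 0.075, 0, 0, -0.081, 1],
    [0, 0, 0.08, 0, 0, -0.081, 1],
    [0, 0, 0.08, 0, 0, -0.081, 1]
  ]
}}

```text
time: 3.9
eef_pos: [0.6635, 0.0489, 0.4804]
tool_rot: [-0.0, 0.489, 0.872, -0.0]
wrist_force: [-0.5, 0.4, -0.3]
width: -0.0
grasp_force: 0.0
```

```bash
cat >> h.py <<'E'
from scipy.spatial.transform import Rotation as Ro
def rep():
    s=observe();R=Ro.from_quat(np.roll(s["tool_rot"],-1)).as_matrix()
    f=np.array([.5224,-.8527,0]);p=np.array([.618,.1256,.1814])
    g=np.array(s["eef_pos"])+R[:,2]*.173-p
    print("t",s["time"],"tip f,lat,z",np.round([g@f,g@np.array([.8527,.5224,0]),g[2]],4),"F",np.round(s["wrist_force"],2),"f in tool",(R.T@f).round(3),np.round(s["joints"],2))
E
python3 - <<'E'
from h import *
rep()
cv2.imwrite("pics/a3.png",cv2.resize(capture("side")[110:310,260:460],(600,600),interpolation=2)[:,:,::-1])
E
```

```text
t 3.9 tip f,lat,z [ 0.0891 -0.0014  0.126 ] F [-0.49  0.38 -0.33] f in tool [-1.     0.001 -0.   ] [ 0.06  0.41  1.46 -0.    1.27 -0.49]
```

View pics/a3.png

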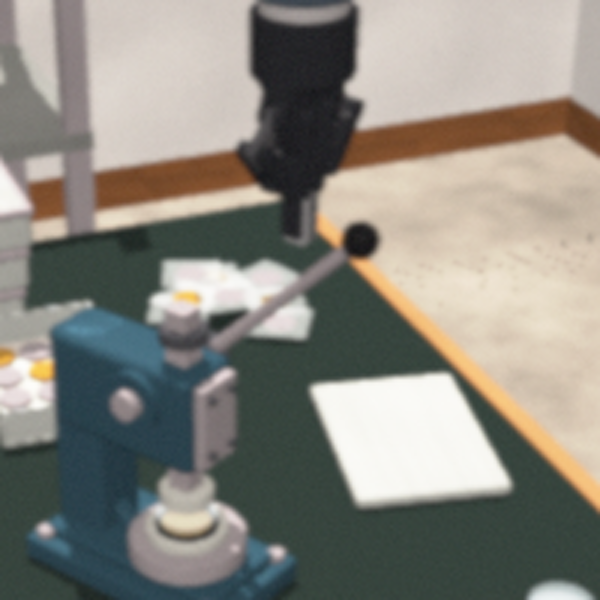

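The side view shows the closed fingertip just above the bar, behind the knob, with the knob clear of the linkage. I start pressing along the handle's arc.

Call:
{"op": "arm_command", "data": {
  "moves": [
    [0, 0, 0.01, 0, 0, 0, 1],
    [0, 0, 0.018, 0, 0, 0, 1],
    [-0.007, 0, 0.026, 0, 0, 0, 1],
    [-0.014, 0, 0.033, 0, 0, 0, 1],
    [-0.019, 0, 0.04, 0, 0, 0, 1],
    [-0.024, 0, 0.047, 0, 0, 0, 1],
    [-0.024, 0, 0.047, 0, 0, 0, 1]
  ]
}}

```text
time: 4.65
eef_pos: [0.6764, 0.028, 0.4324]
tool_rot: [-0.0, 0.489, 0.872, -0.0]
wrist_force: [-0.4, 1.7, 1.2]
width: 0.0002
grasp_force: 0.9
```

```bash
python3 - <<'E'
from h import *
rep()
cv2.imwrite("pics/a4.png",cv2.resize(capture("side")[110:310,260:460],(600,600),interpolation=2)[:,:,::-1])
E
```

```text
t 4.65 tip f,lat,z [ 0.1136 -0.0014  0.078 ] F [-0.44  1.71  1.21] f in tool [-1.     0.001 -0.   ] [ 0.02  0.47  1.48 -0.    1.19 -0.52]
```

View pics/a4.png

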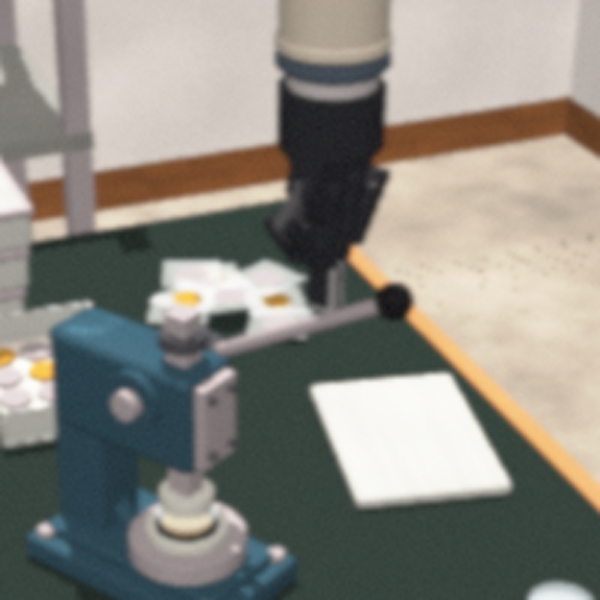

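The bar has swung down to about 30° with the fingertip on top of it, pushing with a couple of newtons. I continue to just below level.

Call:
{"op": "arm_command", "data": {
  "moves": [
    [-0.005, 0, 0.009, 0, 0, 0, 1],
    [-0.01, 0, 0.018, 0, 0, 0, 1],
    [-0.013, 0, 0.027, 0, 0, 0, 1],
    [-0.016, 0, 0.036, 0, 0, 0, 1],
    [-0.019, 0, 0.045, 0, 0, 0, 1],
    [-0.021, 0, 0.054, 0, 0, 0, 1],
    [-0.022, 0, 0.063, 0, 0, 0, 1],
    [-0.023, 0, 0.072, 0, 0, 0, 1],
    [-0.023, 0, 0.08, 0, 0, 0, 1],
    [-0.023, 0, 0.088, 0, 0, 0, 1]
  ]
}}

```text
time: 5.7
eef_pos: [0.6882, 0.009, 0.3454]
tool_rot: [0.0, 0.489, 0.872, 0.0]
wrist_force: [0.9, -2.4, 4.8]
width: 0.0002
grasp_force: 2.7
```

Call:
{"op": "arm_command", "data": {
  "moves": [
    [0, 0, 0.005, 0, 0, 0, 1],
    [0, 0, 0.01, 0, 0, 0, 1],
    [0, 0, 0.014, 0, 0, 0, 1],
    [0, 0, 0.016, 0, 0, 0, 1],
    [0, 0, 0.016, 0, 0, 0, 1]
  ]
}}

```text
time: 6.2
eef_pos: [0.6878, 0.0099, 0.3297]
tool_rot: [-0.001, 0.489, 0.872, 0.0]
wrist_force: [-0.4, 1.6, 7.6]
width: -0.0004
grasp_force: 3.2
```

```bash
python3 - <<'E'
from h import *
rep()
E
```

```text
t 6.2 tip f,lat,z [ 0.1349 -0.001  -0.0247] F [-0.43  1.57  7.62] f in tool [-1.     0.001 -0.002] [-0.    0.6   1.53  0.    1.02 -0.55]
```

Call:
{"op": "arm_command", "data": {
  "moves": [
    [0, 0, 0.001, 0, 0, 0, 1],
    [0, 0, 0.002, 0, 0, 0, 1],
    [0, 0, 0.003, 0, 0, 0, 1],
    [0, 0, 0.003, 0, 0, 0, 1]
  ]
}}

```text
time: 6.6
eef_pos: [0.6878, 0.0101, 0.3276]
tool_rot: [-0.001, 0.489, 0.872, 0.0]
wrist_force: [-2.8, 2.4, 12.0]
width: 0.0
grasp_force: 5.3
```

```bash
python3 - <<'E'
from h import *
rep()
cv2.imwrite("pics/a5.png",cv2.resize(capture("side")[150:310,260:420],(600,600),interpolation=2)[:,:,::-1])
E
```

```text
t 6.6 tip f,lat,z [ 0.1346 -0.0009 -0.0268] F [-2.79  2.37 11.99] f in tool [-1.     0.001 -0.002] [-0.    0.6   1.53  0.    1.01 -0.55]
```

View pics/a5.png

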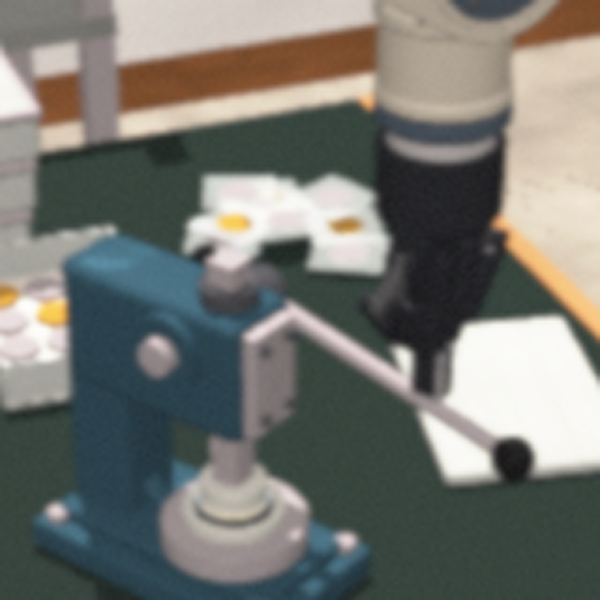

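The handle is about 15° below level with the pad down on the capsule, and the force is climbing (12 N). Two millimetres more should confirm the stop.

Call:
{"op": "arm_command", "data": {
  "moves": [
    [0, 0, 0.001, 0, 0, 0, 1],
    [0, 0, 0.002, 0, 0, 0, 1],
    [0, 0, 0.002, 0, 0, 0, 1]
  ]
}}

```text
time: 6.95
eef_pos: [0.6877, 0.0102, 0.3261]
tool_rot: [-0.001, 0.489, 0.872, 0.001]
wrist_force: [-4.8, 3.8, 15.2]
width: 0.0001
grasp_force: 6.6
```

```bash
python3 - <<'E'
from h import *
rep()
E
```

```text
t 6.95 tip f,lat,z [ 0.1344 -0.0008 -0.0283] F [-4.79  3.81 15.22] f in tool [-1.     0.001 -0.002] [-0.    0.6   1.53  0.    1.01 -0.55]
```

The force is at 15 N, over twice the lid load, and the angle is at the stop, so the lid is home. I let the handle ride back up slowly along the same path.

Call:
{"op": "arm_command", "data": {
  "moves": [
    [0, 0, -0.004, 0, 0, 0, 1],
    [0, 0, -0.009, 0, 0, 0, 1],
    [0, 0, -0.015, 0, 0, 0, 1],
    [0, 0, -0.022, 0, 0, 0, 1],
    [0, 0, -0.029, 0, 0, 0, 1],
    [0, 0, -0.036, 0, 0, 0, 1],
    [0.001, 0, -0.043, 0, 0, 0, 1],
    [0.002, 0, -0.05, 0, 0, 0, 1],
    [0.003, 0, -0.057, 0, 0, 0, 1],
    [0.005, 0, -0.064, 0, 0, 0, 1]
  ]
}}

```text
time: 7.95
eef_pos: [0.6853, 0.0135, 0.3892]
tool_rot: [-0.0, 0.489, 0.872, -0.0]
wrist_force: [0.3, -1.0, 2.3]
width: -0.0002
grasp_force: 1.1
```

Call:
{"op": "arm_command", "data": {
  "moves": [
    [0.002, 0, -0.008, 0, 0, 0, 1],
    [0.004, 0, -0.016, 0, 0, 0, 1],
    [0.007, 0, -0.024, 0, 0, 0, 1],
    [0.01, 0, -0.032, 0, 0, 0, 1],
    [0.014, 0, -0.039, 0, 0, 0, 1],
    [0.018, 0, -0.045, 0, 0, 0, 1],
    [0.023, 0, -0.052, 0, 0, 0, 1],
    [0.028, 0, -0.059, 0, 0, 0, 1],
    [0.033, 0, -0.065, 0, 0, 0, 1],
    [0.038, 0, -0.071, 0, 0, 0, 1]
  ]
}}

```text
time: 8.95
eef_pos: [0.6654, 0.0462, 0.4601]
tool_rot: [-0.0, 0.489, 0.872, -0.0]
wrist_force: [-0.3, 1.6, -0.2]
width: 0.0001
grasp_force: 0.6
```

```bash
python3 - <<'E'
from h import *
rep()
E
```

```text
t 8.95 tip f,lat,z [ 0.0924 -0.0011  0.1057] F [-0.33  1.59 -0.21] f in tool [-1.     0.001 -0.   ] [ 0.05  0.43  1.48  0.    1.23 -0.5 ]
```

Call:
{"op": "arm_command", "data": {
  "moves": [
    [0.002, 0, -0.003, 0, 0, 0, 1],
    [0.003, 0, -0.006, 0, 0, 0, 1],
    [0.004, 0, -0.01, 0, 0, 0, 1],
    [0.004, 0, -0.014, 0, 0, 0, 1],
    [0.004, 0, -0.02, 0, 0, 0, 1],
    [0.004, 0, -0.04, 0, 0, 0, 1],
    [0.004, 0, -0.08, 0, 0, 0, 1],
    [0.004, 0, -0.12, 0, 0, 0, 1],
    [0.004, 0, -0.12, 0, 0, 0, 1],
    [0.004, 0, -0.12, 0, 0, 0, 1]
  ]
}}

```text
time: 9.95
eef_pos: [0.6635, 0.0491, 0.5812]
tool_rot: [0.001, 0.489, 0.872, 0.001]
wrist_force: [-0.8, -0.2, -0.5]
width: -0.0001
grasp_force: 0.0
```

```bash
python3 - <<'E'
from h import *
rep()
im=capture("side")[:,:,::-1];k=im[179:202,369:392].max(2)<50
_,l,st,ce=cv2.connectedComponentsWithStats(k.astype(np.uint8));i=1+np.argmax(st[1:,4]);print("knob side",ce[i]+[369,179],"was 379.75,189.97")
o=cv2.imread("pics/side0.png")
cv2.imwrite("pics/a6.png",np.hstack([cv2.resize(x[170:320,260:400],(400,428),interpolation=2) for x in(o,im)]))
E
```

```text
t 9.95 tip f,lat,z [ 0.0893 -0.0008  0.2268] F [-0.8  -0.15 -0.47] f in tool [-1.     0.001  0.001] [ 0.06  0.35  1.34 -0.    1.45 -0.49]
knob side [379.72222222 189.84722222] was 379.75,189.97
```

View pics/a6.png

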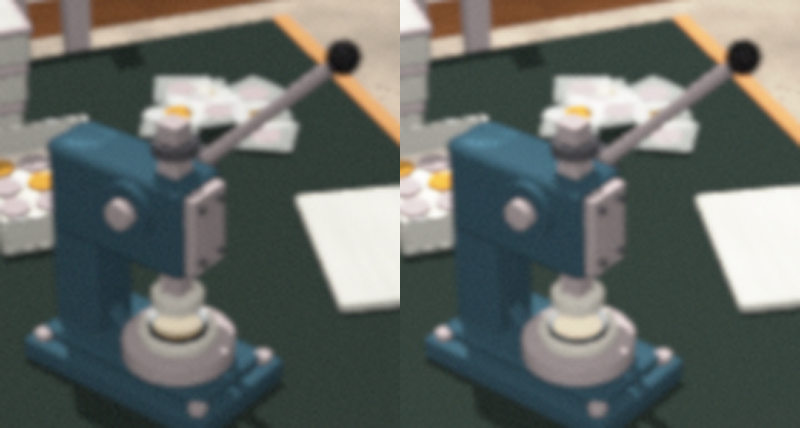

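Before and after side by side: the knob is back at its starting pixel (379.7, 189.8). The pale lid now sits lower over the dark cup ring, the press is unchanged, and the arm is clear. Handing in.

```bash
python3 -c "
from workcell import *
print(finish_job())"
```

```text
the job is handed in; nothing more can be done
None
```

I pressed the capsule lid home with the closed fingertips, let the handle ride back up to its rest, and handed the job in at about 10 s. The hand-in gave no verdict. The lid being home is inferred from the handle reaching its stop at 15 N and from the before/after pictures, not measured.

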